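# Close the knife case, dial the padlock open and hold it out at the hasp

### The job

Shut the lid of the loaded knife case fully. Then open the combination padlock lying in the tool tray: turn its dial, which clicks at every hour, until the white line stands at four o'clock (the shackle being twelve), and pull the shackle right out. Lift the open lock out of the tray and finish while holding it, level and dial up, in the air with its shackle right above the case's staple, a hand's breadth over it, so that I can take it and hook it on; do not let go, and leave the other things on the table and in the tray where they are.

Things in the scene. Friction and masses are not known exactly. Their poses are not given: they have to be found in the camera images.
- lid (a joint): Lid of the aluminium knife case (200 mm front to back, 280 wide, 75 high, fixed to the table, on the left). Angle in rad: 0 shut, about 1.0 to 1.4 at the start (standing open). Stiff hinge: it stays where it is left; closing takes about 3 N at its free edge.
- lid_hinge (a point): Middle of the lid's hinge line, at the top of the case's rear wall, 75.5 mm above the table. Axes of the case: y along the hinge, -x to the case's front, z up. The lid is a plate 4 mm thick above this line, reaching 203 mm to -x when shut, 286 mm wide; mid-front a slotted lip reaches 30 mm further. Its black handle, 110 mm along y, stands 29 mm off its outside, 100 mm from the hinge.
- staple (a point): Top of the steel staple, an upright loop 28 mm wide on the middle of the case's front, 100 mm above the table. It passes up through the slot of the lid's lip when the lid is shut and stands 21 mm above the lip. Axes of the case.
- lock: Brass dial padlock, 0.46 kg, dial up in a foam pocket of the plywood tool tray on the right. Body 60 mm along its x, 54 along y, 24 thick. Origin: centre of its underside (6 mm above the table); +x to the shackle (twelve o'clock), z up out of the dial; four o'clock is 120 degrees clockwise from +x seen from above. Marks on the face at every hour, longer at 12, 3, 6 and 9.
- dial_grip (a point): On the dial's axis, half way up its round black knob: 28 mm diameter, 20 mm high, standing from 28 to 48 mm above the lock's underside (this point 38 mm). Below the knob is a flange of 40 mm diameter that turns with it; its top is 28 mm above the lock's underside.
- dial (a joint): Dial angle in rad: 0 when its white line points to the shackle, growing clockwise seen from above; turns endlessly both ways; starts between about -0.6 and 1.1. Four o'clock is 2.094 (or a full turn more or less). A click stop holds it at each hour (every 0.524 rad) with about 0.12 N m; let go between stops it drops into the nearer one. Shackle free only at four o'clock; while it is out the dial is blocked.
- dial_line (a point): Outer end of the white line, on the dial's flange, 19 mm from the dial's axis.
- mark_four (a point): Point of the lock over which the end of the white line stands at four o'clock, 19 mm from the dial's axis.
- shackle (a joint): How far the shackle is pulled out of the lock, in m: 0 locked, 0.016 right out. When free it moves with about 3 N along the lock's +x, stays where it is left, and cannot come off.
- shackle_mid (a point): Midpoint between the legs of the steel U-shaped shackle, 18 mm out from the lock's body when locked, 12 mm above the lock's underside; moves with the shackle. Bar 8 mm thick; legs parallel to the lock's x, 40 mm over their outsides, 24 between, straight to 10 mm beyond this point, then a half-round bow ending 30 mm beyond it.
- pin_vise: Bystander: pin vise, 100 mm rod lying in a slot of the tray, left of the lock. Leave it alone.
- square_block: Bystander: small steel bar, 90 x 14 x 16 mm, in the tray's other slot. Leave it alone.
- tower: Bystander: dark wooden model tower, 34 x 34 x 85 mm, between case and tray. Leave it alone.
- low_house: Bystander: dark wooden model house, 70 x 36 x 24 mm, between case and tray. Leave it alone.
- glue: Bystander: white glue bottle, 48 mm diameter, 120 mm high. Leave it alone.
- tape: Bystander: roll of paper tape, 90 mm diameter. Leave it alone.
- sanding_block: Bystander: cork sanding block, 100 x 60 x 31 mm. Leave it alone.
- clamp: Bystander: bar clamp lying flat, about 250 mm long. Leave it alone.
- tray: Plywood tool tray, 200 x 210 mm, fixed; origin under its centre. Lock pocket centred 35 mm to its -x, the shackle pointing to its +x: foam walls 14 mm high on a 6 mm board, 2 mm play round the lock. At the shackle's end only a foam stub, 20 mm wide, 12 high, 10 long, stands between the legs; beyond and beside it bare board, 136 mm wide, leaves room for fingers round the shackle.
There are look-alikes about, which are no part of the job. What is shaped like the lock but green is not meant.

How it is judged:
By the outcome, as a careful person would: the job done as asked, in the order asked, and still so for the second after the job is handed in, while the arm keeps its last pose, push and grip.
It also fails if it takes over 72 s, if anything falls off the work surface, if the arm or the gripper's body presses on something with over 40 N, if the wrist force passes 120 N, or if a joint passes its speed limit or range.

### The arm

A 6-joint arm with a two-finger parallel gripper is mounted at the origin on the work surface. World frame = base frame: x ahead of the robot, y to its left, z up, the work surface at z = 0. Lengths are in mm, angles in rad, forces in N, time in s.
With the tool pointing down it reaches from about 300 to 775 mm from the base axis. Payload 14.6 kg.
Tool frame: the origin (TCP) lies at the very end of the fingers, on their centre line; the grasp point (between the pads) lies 19 mm behind it (manip.grip_point_offset is the distance from the TCP to the grasp point, in mm); z points along the fingers, y is the line along which they close (so a half turn about z gives the same grasp; the last joint's range is limited). The gripper opens to 94 mm and grips with 3 to 60 N. Pads are 16 mm wide; open, the fingers measure 119 mm over their backs; the gripper's body (75 mm by 177 mm) begins 78 mm behind the grasp point.
Start: joints at [-1.203, 0.3, 1.521, -0, 1.321, -0.067], TCP at [231.668, -498.818, 205.446] pointing down, gripper open.
Joint ranges: [-3.03, 3.03], [-0.79, 2.21], [0.23, 2.52], [-1.04, 4.18], [0, 3.07], [-2.55, 2.55]. Speed limits (rad/s): [2.22, 2.22, 2.57, 3.14, 3.14, 3.14].

### API

Orientations are given as [roll, pitch, yaw] about the fixed x, y, z axes, in that order (R = Rz(yaw) Ry(pitch) Rx(roll)).
In Python, from cell import telemetry, eyes, manip gives the robot as it stands.
- The arm moves only by the tool play_rows, never from a script. Its arguments are lists of equal length, an entry for each row: "translation": the shift along the world's x, y, z in m, a list of three; "yaw": the turn about the world's z in rad. A call has 1 to 12 rows; each row is the pose to reach, as a shift and turn from the pose commanded when the call began; what a row does not reach only later rows make up. A row lasts 1/8 s, in which the tool goes at most 62.5 mm and 10.7 degrees, less where a joint would pass 70% of its speed; a pose out of reach is approached as far as the arm can. A call with a gripper value outside its range is refused whole. "hand" is the opening, from 0 (shut) to 1 (fully open), set as the call begins (left out, the last holds). The fingers move at their own pace and stop on an object; "force" is the grip in N (left out, the last holds). Time passes only in rows, so rows that repeat a pose let the fingers close. It gives the time, the measured TCP pose, the force, the opening and the grip force at its end, in the units of the state.
- telemetry.read_state(): the state, without advancing time (a new reading comes with each control period).
- eyes.camera(name): name is "scene" or "top" or "wrist"; returns a dict with "pixels" (384x512x3 uint8, red, green, blue), "fx", "fy", "cx", "cy" (pixels), "cam_to_world" (4x4, takes a point from camera to world coordinates); the wrist camera has in their place "T_tool_cam" (4x4, takes a point from camera to tool coordinates, whose origin is the TCP and whose axes are the flange's). Camera axes: x right, y up, looking along -z (the intrinsics and any distortion apply to the point x, -y, -z); pixel columns grow to the right and rows downward; lengths in mm; the calibration is good to about 2 mm. A picture is of the moment at which its call begins: read the wrist's pose just before it. There is no depth.
- manip.sign_off(): hands the job in; it is judged then, once.
The state is a dict: "clock": time; "joints": joint angles; "qd": joint speeds; "effort": joint torques, N m; "eef_pos": TCP position; "eef_rot": TCP orientation; "wrist_force": force on the tool from outside, world axes, zero at the start; "moment": the same for the moment, N m; "finger_gap": finger opening in mm; "finger_force": force on a finger pad.
Only numpy, scipy, OpenCV 4.12 (cv2) and the standard library are available. Lean on these libraries where they do the work, as an engineer would, in place of code of your own. Each camera call takes 0.05 s, during which the arm holds its last target. There are 200 camera calls.

## Working session

There is one attempt and no reset: what is moved stays moved. The work goes in short steps, Python scripts to look and compute and a tool call to move; the robot and the scene stay as the last step left them, time stands still between calls to the robot, and variables do not carry over. Pictures are saved under pics/ and viewed, at most 10 in all, crops included, and the job is handed in when it is done.

Besides the shell and the picture viewer there is one more tool, called after "Emit:" as name(argument=value, ...), one argument or row to a line, values as JSON. play_rows: Moves the arm, as the interface text tells. Its arguments: {"type":"object","properties":{"translation":{"type":"array","items":{"type":"array","items":{"type":"number"}}},"yaw":{"type":"array","items":{"type":"number"}},"hand":{"type":"number"},"force":{"type":"number"}},"required":["translation","yaw"]}

```bash
ls; mkdir -p pics; cat > h.py <<'E'
import numpy as np, cv2
from cell import telemetry, eyes, manip
from scipy.spatial.transform import Rotation as R
def shot(name):
    s=telemetry.read_state(); c=eyes.camera(name)
    if 'cam_to_world' in c: T=np.array(c['cam_to_world'])
    else:
        W=np.eye(4); W[:3,:3]=R.from_euler('xyz',s['eef_rot']).as_matrix(); W[:3,3]=s['eef_pos']
        T=W@np.array(c['T_tool_cam'])
    c['T']=T; return c
def save(c,f): cv2.imwrite(f,cv2.cvtColor(np.asarray(c['pixels']),cv2.COLOR_RGB2BGR))
def ray(c,u,v):
    d=np.array([(u-c['cx'])/c['fx'],-(v-c['cy'])/c['fy'],-1.])
    return c['T'][:3,3],c['T'][:3,:3]@d
def onplane(c,u,v,z):
    o,d=ray(c,u,v); return o+d*(z-o[2])/d[2]
def tri(*rs):
    A=0;b=0
    for o,d in rs:
        d=d/np.linalg.norm(d);P=np.eye(3)-np.outer(d,d);A=A+P;b=b+P@o
    return np.linalg.solve(A,b)
def proj(c,p):
    q=np.linalg.inv(c['T'])@np.append(p,1); return c['cx']+c['fx']*q[0]/-q[2], c['cy']+c['fy']*q[1]/q[2]
E
python3 - <<'E'
from h import *
import pickle
im=[]
for n in ['scene','top','wrist']:
    c=shot(n); pickle.dump(c,open(n+'0.pkl','wb')); save(c,f'pics/{n}0.png'); im.append(c)
    print(n,[k for k in c],c['fx'],c['fy'],c['cx'],c['cy'],c['T'].round(2).tolist())
print(telemetry.read_state())
E
```

```text
pics
scene ['pixels', 'fx', 'fy', 'cx', 'cy', 'cam_to_world', 'T'] 360.6026033767 360.6026033767 256.3102328101994 194.77532033634114 [[-0.82, -0.47, 0.33, 898.36], [0.57, -0.67, 0.47, 430.12], [0.0, 0.58, 0.82, 965.2], [0.0, 0.0, 0.0, 1.0]]
top ['pixels', 'fx', 'fy', 'cx', 'cy', 'cam_to_world', 'T'] 396.39042371210843 396.39042371210843 257.5416636504315 187.6407090226231 [[0.01, 1.0, -0.09, 456.08], [-1.0, 0.01, 0.01, -90.89], [0.01, 0.09, 1.0, 1145.79], [0.0, 0.0, 0.0, 1.0]]
wrist ['pixels', 'fx', 'fy', 'cx', 'cy', 'T_tool_cam', 'T'] 307.6854183922151 307.6854183922151 252.8188888851219 188.6618833075304 [[0.42, 0.88, 0.24, 298.35], [-0.91, 0.41, 0.11, -466.05], [-0.0, -0.26, 0.97, 383.61], [0.0, 0.0, 0.0, 1.0]]
{'clock': 0.15, 'joints': array([-1.20263253e+00,  3.00336701e-01,  1.52142600e+00, -2.28320335e-05,
        1.32067211e+00, -6.66107375e-02]), 'qd': array([ 0.00203385, -0.00101307, -0.00031728,  0.00054224, -0.00110853,
        0.0002169 ]), 'effort': array([ 1.05120791e-04, -5.31951678e+01, -3.52818024e+01,  7.08421553e-02,
        2.36168067e-02, -7.93174218e-05]), 'eef_pos': array([ 231.58175379, -498.66061857,  205.02565202]), 'eef_rot': array([-3.14075089e+00, -3.39877931e-05,  4.34780184e-01]), 'wrist_force': array([-0.04821192, -0.42281569,  0.37967361]), 'moment': array([ 0.03868624,  0.02891025, -0.0348696 ]), 'finger_force': 0.0, 'finger_gap': 94.25312455754423}
```

```bash
python3 -c "
import cv2
for n in ['top0','scene0']:
    cv2.imwrite(f'pics/{n}b.png',cv2.resize(cv2.imread(f'pics/{n}.png'),(800,600),interpolation=cv2.INTER_CUBIC))"
```

```text
(no output)
```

View pics/top0b.png

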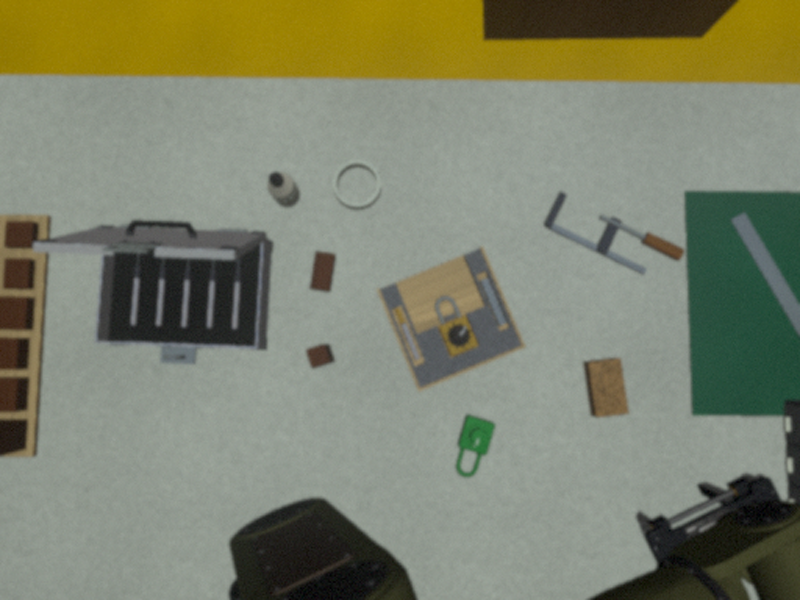

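View pics/scene0b.png

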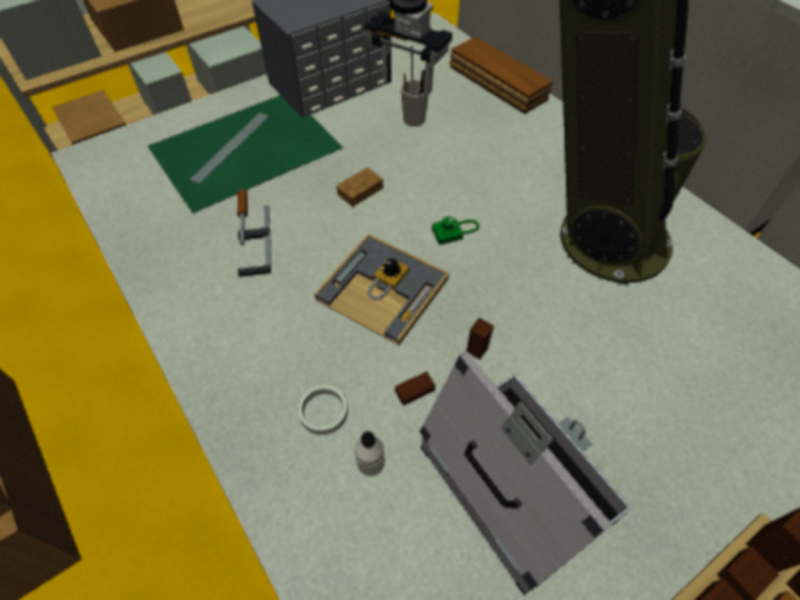

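The top view shows the open case at (180,290) with its front towards the robot and the staple by the lip at (180,353). The tray is at (450,318). In it the brass lock is at (459,337), its shackle at (446,307) and its white line near (464,329). The scene view shows the staple at (575,430), the lid with its black handle, and the lock at (391,271).

Lock candidates: brass padlock in the tray, top (459,337), against the green look-alike, top (477,435). By the description I choose the brass one.

```bash
python3 - <<'E'
from h import *
import pickle
t=pickle.load(open('top0.pkl','rb'));s=pickle.load(open('scene0.pkl','rb'));k=.64
w=pickle.load(open('wrist0.pkl','rb'))
print('Ttc',np.array(w['T_tool_cam']).round(3).tolist())
T=lambda u,v:ray(t,u*k,v*k); S=lambda u,v:ray(s,u*k,v*k)
print('staple',tri(T(180,352),S(575,425)))
print('lip slot mid',S(527,430))
for n,a in dict(FL=(98,341),FR=(265,349),RR=(268,236)).items(): print(n,onplane(t,a[0]*k,a[1]*k,75))
print('tower',tri(T(320,349),S(482,324)),'house',onplane(t,323*k,271*k,24))
# lid free edge corners
print('lid r edge',tri(T(235,254),S(466,358)),'lid l edge',tri(T(35,245),S(623,512)))
print('glue',onplane(t,278*k,180*k,110))
def brass(c):
    h=cv2.cvtColor(np.asarray(c['pixels']),cv2.COLOR_RGB2HSV)
    m=cv2.inRange(h,(18,150,90),(32,255,255)); return m
for c,b in ((t,(430,300,490,370)),(s,(370,250,420,300))):
    m=brass(c); x0,y0,x1,y1=[int(q*k) for q in b]; mm=np.zeros_like(m); mm[y0:y1,x0:x1]=m[y0:y1,x0:x1]
    p=cv2.findNonZero(mm); r=cv2.minAreaRect(p); print(r,len(p)); print(onplane(c,*r[0],30))
E
```

```text
Ttc [[-0.001, 0.966, 0.259, 74.281], [1.0, 0.001, 0.0, -1.594], [-0.0, 0.259, -0.966, -178.64], [0.0, 0.0, 0.0, 1.0]]
staple [444.79853    282.21429793  83.24284401]
lip slot mid (array([898.36223766, 430.11621577, 965.20384656]), array([-0.41317474, -0.19660549, -0.94381827]))
FL [466.09769849 422.08439323  75.        ]
FR [454.530125   135.63737406  75.        ]
RR [651.15986135 135.76557702  75.        ]
tower [450.52892808  42.98312543  96.54816668] house [596.78392353  44.79240679  24.        ]
lid r edge [588.48103735 147.11440985 256.02178023] lid l edge [589.46502611 421.32326971 292.36152361]
glue [741.54695139 113.94015492 110.        ]
((293.29583740234375, 215.21005249023438), (16.769235610961914, 15.769232749938965), 67.38013458251953) 14
[ 479.83327132 -201.25582827   30.        ]
((250.0600128173828, 173.4199981689453), (14.199999809265137, 16.600000381469727), 36.86989974975586) 106
[ 483.63211164 -197.38004437   30.        ]
```

Emit:
play_rows(
  translation=[
    [0.03,0.037,0.01],
    [0.06,0.075,0.015],
    [0.09,0.112,0.02],
    [0.12,0.15,0.025],
    [0.15,0.187,0.03],
    [0.18,0.225,0.035],
    [0.21,0.262,0.04],
    [0.22,0.3,0.045],
    [0.22,0.3,0.045],
    [0.22,0.3,0.045],
  ],
  yaw=[-0.01,-0.02,-0.03,-0.04,-0.05,-0.06,-0.07,-0.08,-0.08,-0.08],
)

```text
clock: 1.4
eef_pos: [451.5, -199.2, 250.3]
eef_rot: [-3.142, 0.0, 0.355]
wrist_force: [0.2, -0.9, -0.4]
finger_gap: 93.9
finger_force: 0.0
```

```bash
python3 - <<'E'
from h import *
import pickle
c=shot('wrist'); pickle.dump(c,open('w1.pkl','wb')); save(c,'pics/w1.png'); print(c['T'][:3,3])
E
```

```text
[ 520.52802115 -171.95256099  428.87426551]
```

View pics/w1.png

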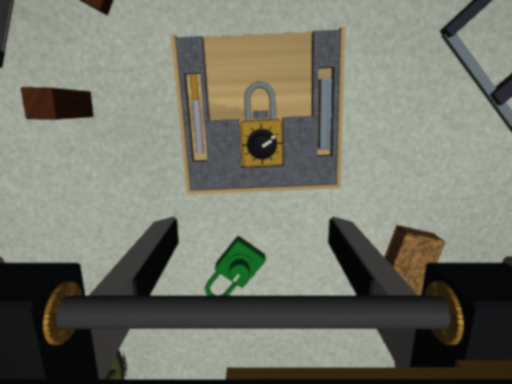

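The wrist view shows the brass lock at (262,143), its shackle upward at (260,100), and its white line at about two o'clock, ending near (275,134). The green look-alike at (238,262) lies outside the tray. The choice is confirmed. Next comes a look at the case front.

Emit:
play_rows(
  translation=[
    [-0.009,0.059,0],
    [-0.018,0.118,0],
    [-0.027,0.177,0],
    [-0.036,0.236,0],
    [-0.045,0.295,0],
    [-0.054,0.354,0],
    [-0.063,0.413,0],
    [-0.07,0.48,0],
    [-0.07,0.48,0],
    [-0.07,0.48,0],
  ],
  yaw=[-0.05,-0.1,-0.15,-0.2,-0.25,-0.3,-0.35,-0.35,-0.35,-0.35],
  hand=0,
)

```text
clock: 2.7
eef_pos: [382.0, 280.5, 250.1]
eef_rot: [3.141, 0.001, 0.005]
wrist_force: [0.3, -0.2, -0.6]
finger_gap: 0.7
finger_force: 0.0
```

```bash
python3 - <<'E'
from h import *
import pickle
c=shot('wrist'); pickle.dump(c,open('w2.pkl','wb')); save(c,'pics/w2.png'); print(c['T'][:3,3])
E
```

```text
[455.75866659 282.09130356 428.67637431]
```

View pics/w2.png

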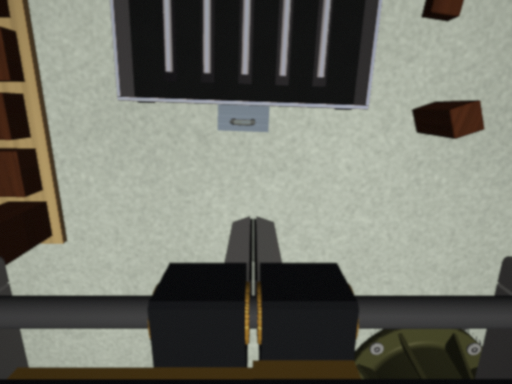

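The view shows the staple top as a grey loop at (242,122) on its plate. The case front rim runs from (120,99) to (369,107).

```bash
python3 - <<'E'
from h import *
import pickle
t=pickle.load(open('top0.pkl','rb'));s=pickle.load(open('scene0.pkl','rb'));w=pickle.load(open('w2.pkl','rb'));k=.64
st=onplane(w,242.5,121.5,100);print('staple z100',st)
print('proj scene/top 800',np.array(proj(s,st))/k,np.array(proj(t,st))/k)
print('tri',tri(ray(w,242.5,121.5),ray(s,575*k,424*k)))
a,b=onplane(w,120,100,75),onplane(w,369,107,75);print('front rim',a,b,np.hypot(*(b-a)[:2]))
d=(a-b)/np.linalg.norm(a-b); print('case yaw',np.arctan2(-d[0],d[1]))
yaw=np.arctan2(-d[0],d[1]); m=(a+b)/2; X=np.array([np.cos(yaw),np.sin(yaw),0]); h=m+X*200; h[2]=75.5; print('hinge',h)
for n,r in (('R',(235,254)),('R2',(270,236)),('L',(35,245))): pass
# lid angle: project lid edge mid for th and compare
Y=np.array([-X[1],X[0],0])
for th in (1.0,1.1,1.2,1.3,1.4):
    e=[h+203*(-np.cos(th)*X+np.sin(th)*np.array([0,0,1]))+q*143*Y for q in(-1,1)]
    print(th,[(np.array(proj(s,p))/k).round(),] if 0 else [(np.array(proj(c,p))/k).round() for p in e for c in (s,t)],e[0].round(),e[1].round())
E
```

```text
staple z100 [440.16879293 292.45944318 100.        ]
proj scene/top 800 [580.78320879 423.96082629] [167.76304802 356.91877594]
tri [441.23614842 289.09637191  90.13439124]
front rim [461.75065662 428.38621265  75.        ] [455.21759916 152.57094114  75.        ] 275.89263280647396
case yaw -0.023681923279994327
hinge [658.42804716 285.74263495  75.5       ]
1.0 [array([485., 346.]), array([235., 286.]), array([628., 510.]), array([ 38., 280.])] [545. 145. 246.] [552. 431. 246.]
1.1 [array([476., 348.]), array([234., 273.]), array([621., 516.]), array([ 35., 267.])] [563. 145. 256.] [570. 431. 256.]
1.2 [array([466., 351.]), array([233., 260.]), array([612., 523.]), array([ 33., 253.])] [582. 145. 265.] [588. 430. 265.]
1.3 [array([456., 355.]), array([233., 246.]), array([602., 531.]), array([ 31., 239.])] [601. 144. 271.] [608. 430. 271.]
1.4 [array([445., 360.]), array([233., 232.]), array([591., 540.]), array([ 31., 225.])] [621. 144. 276.] [627. 430. 276.]
```

Emit:
play_rows(
  translation=[
    [0.03,0.002,0.045],
    [0.06,0.004,0.09],
    [0.11,0.006,0.09],
    [0.16,0.006,0.09],
    [0.21,0.006,0.09],
    [0.26,0.006,0.09],
    [0.273,0.006,0.09],
    [0.273,0.006,0.04],
    [0.273,0.006,-0.01],
    [0.273,0.006,-0.015],
    [0.273,0.006,-0.015],
  ],
  yaw=[-0.01,-0.03,-0.03,-0.03,-0.03,-0.03,-0.03,-0.03,-0.03,-0.03,-0.03],
)

```text
clock: 4.12
eef_pos: [655.5, 286.2, 237.8]
eef_rot: [-3.141, -0.002, -0.027]
wrist_force: [-0.1, -0.3, 0.7]
finger_gap: 0.5
finger_force: 0.0
```

```bash
python3 - <<'E'
from h import *
s=telemetry.read_state(); print(s['eef_pos'],s['wrist_force'])
save(shot('scene'),'pics/s3.png')
p0=s['eef_pos']
for th in np.arange(1.25,-0.01,-0.12):
    r=175; print(round(th,2),(658-r*np.cos(th)+4*np.sin(th)+8-p0[0]).round(0),(75.5+r*np.sin(th)+4*np.cos(th)-p0[2]).round(0))
E
```

```text
[655.51479361 286.16306764 237.79339578] [-0.09349469 -0.27292473  0.69712497]
1.25 -41.0 5.0
1.13 -61.0 -2.0
1.01 -79.0 -12.0
0.89 -97.0 -24.0
0.77 -112.0 -38.0
0.65 -126.0 -53.0
0.53 -138.0 -70.0
0.41 -148.0 -89.0
0.29 -156.0 -108.0
0.17 -161.0 -129.0
0.05 -164.0 -150.0
```

View pics/s3.png

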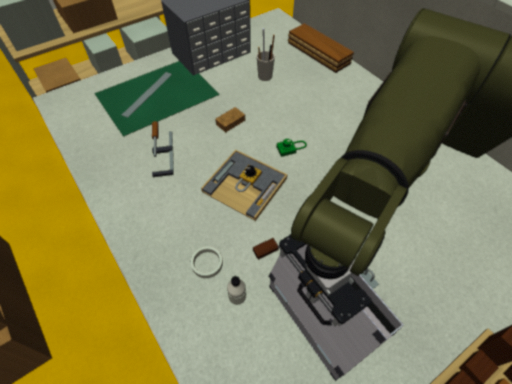

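The fingers hang behind the lid, outside of the handle, at about (310,285), and touch nothing. Now I push along the arc.

Emit:
play_rows(
  translation=[
    [-0.025,0,0.006],
    [-0.041,0,0.005],
    [-0.061,0,-0.002],
    [-0.079,0,-0.012],
    [-0.097,0,-0.024],
    [-0.112,0,-0.038],
    [-0.126,0,-0.053],
    [-0.138,0,-0.07],
    [-0.148,0,-0.089],
    [-0.156,0,-0.108],
    [-0.156,0,-0.108],
  ],
  yaw=[0,0,0,0,0,0,0,0,0,0,0],
)

```text
clock: 5.55
eef_pos: [499.0, 287.3, 128.6]
eef_rot: [-3.141, -0.001, -0.025]
wrist_force: [-0.5, -0.3, 0.7]
finger_gap: 0.4
finger_force: 0.0
```

Emit:
play_rows(
  translation=[
    [-0.003,0,-0.01],
    [-0.005,0,-0.021],
    [-0.007,0,-0.031],
    [-0.008,0,-0.042],
    [-0.008,0,-0.046],
    [-0.008,0,-0.048],
    [-0.008,0,-0.048],
  ],
  yaw=[0,0,0,0,0,0,0],
)

```text
clock: 6.42
eef_pos: [490.7, 287.2, 79.8]
eef_rot: [3.142, 0.0, -0.025]
wrist_force: [-2.4, -1.2, 3.4]
finger_gap: 0.6
finger_force: 1.8
```

```bash
python3 - <<'E'
from h import *
save(shot('scene'),'pics/s4.png')
E
```

```text
(no output)
```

View pics/s4.png

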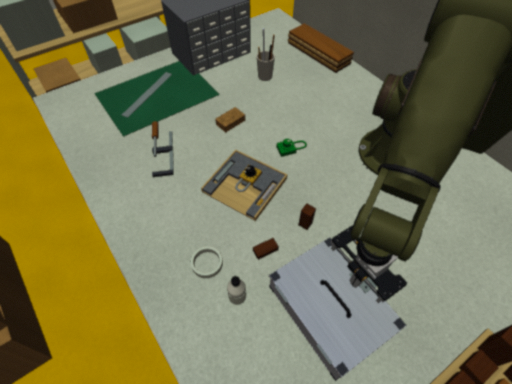

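The lid is down and nearly shut. I press it home until it is firm.

Emit:
play_rows(
  translation=[
    [0,0,-0.001],
    [0,0,-0.002],
    [0,0,-0.003],
    [0,0,-0.003],
  ],
  yaw=[0,0,0,0],
)

```text
clock: 6.98
eef_pos: [490.9, 287.3, 79.4]
eef_rot: [-3.141, -0.001, -0.025]
wrist_force: [-15.7, -8.1, 33.1]
finger_gap: 0.4
finger_force: 16.7
```

Firm at 33 N and z = 79.4, so the lid is shut. I lift off and look at the staple from a second place on the way to the lock.

Emit:
play_rows(
  translation=[
    [0,0,0.04],
    [-0.03,0,0.09],
    [-0.08,0,0.11],
    [-0.1,0,0.12],
    [-0.1,0,0.12],
  ],
  yaw=[0,0,0,0,0],
)

```text
clock: 7.6
eef_pos: [390.4, 287.6, 197.5]
eef_rot: [-3.14, -0.002, -0.024]
wrist_force: [-0.3, 0.2, 0.3]
finger_gap: 0.4
finger_force: 0.0
```

```bash
python3 - <<'E'
from h import *
import pickle
c=shot('wrist'); pickle.dump(c,open('w5.pkl','wb')); save(c,'pics/w5.png'); print(c['T'][:3,3])
w=pickle.load(open('w2.pkl','rb'))
p=proj(c,np.array([440.2,292.5,100])); print(p)
q=cv2.cvtColor(np.asarray(c['pixels'])[int(p[1])-100:int(p[1])+100,int(p[0])-133:int(p[0])+133],cv2.COLOR_RGB2BGR)
print(q.shape); cv2.imwrite('pics/w5c.png',cv2.resize(q,None,fx=3,fy=3,interpolation=cv2.INTER_CUBIC))
E
```

```text
[463.69229399 286.68615616 376.26872542]
(np.float64(247.1963569874957), np.float64(134.49174846895662))
(200, 266, 3)
```

View pics/w5c.png

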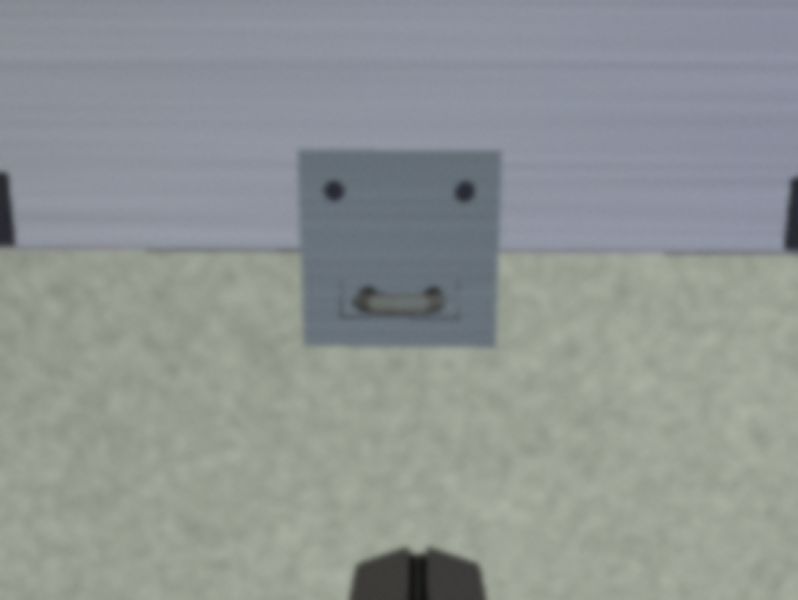

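The lid is shut, its lip flat, and the staple stands through the slot at crop (399,303), full pixel (247,135). My earlier estimate predicts (247,134.5). On to the lock, with the gripper open.

Emit:
play_rows(
  translation=[
    [0.009,-0.06,0.01],
    [0.018,-0.12,0.01],
    [0.027,-0.18,0.01],
    [0.036,-0.24,0.01],
    [0.045,-0.3,0.01],
    [0.054,-0.36,0.0],
    [0.063,-0.42,-0.015],
    [0.072,-0.475,-0.035],
    [0.075,-0.493,-0.057],
    [0.075,-0.493,-0.057],
    [0.075,-0.493,-0.057],
  ],
  yaw=[0.04,0.08,0.12,0.16,0.2,0.24,0.28,0.34,0.38,0.38,0.38],
  hand=1,
)

```text
clock: 9.02
eef_pos: [465.9, -205.5, 139.8]
eef_rot: [-3.142, -0.0, 0.354]
wrist_force: [-0.5, 0.5, 0.1]
finger_gap: 93.9
finger_force: 0.0
```

```bash
python3 - <<'E'
from h import *
import pickle
c=shot('wrist'); pickle.dump(c,open('w6.pkl','wb')); print(c['T'][:3,3])
p=proj(c,np.array([481,-200,30])); print(p)
u,v=int(p[0]),int(p[1])-20
print(u,v)
q=cv2.cvtColor(np.asarray(c['pixels'])[max(0,v-100):v+100,u-133:u+133],cv2.COLOR_RGB2BGR)
cv2.imwrite('pics/w6c.png',cv2.resize(q,None,fx=3,fy=3,interpolation=cv2.INTER_CUBIC)); print(q.shape)
E
```

```text
[ 534.94872668 -178.36553739  318.42128735]
(np.float64(254.4676084425091), np.float64(169.27940168715241))
254 149
(200, 266, 3)
```

View pics/w6c.png

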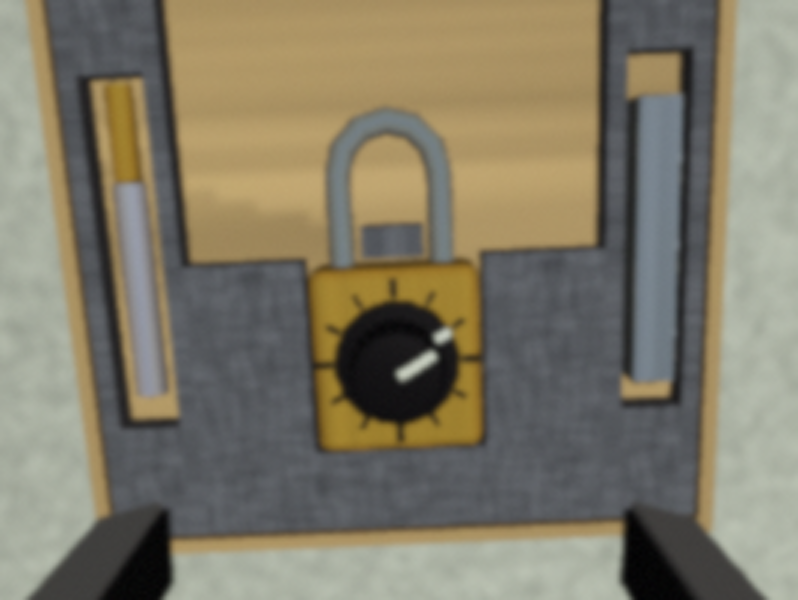

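The line's outer end is at crop (447,333), pointing at the two o'clock mark at (458,323), so the dial is at 1.047 and needs +1.047. The body corners are at (312,268), (477,262), (485,444) and (320,450). The pin vise and bar lie well to the sides.

```bash
python3 - <<'E'
from h import *
import pickle
c=pickle.load(open('w6.pkl','rb'));w1=pickle.load(open('w1.pkl','rb'))
P=lambda x,y:(121+x/3,49+y/3)
cs=[onplane(c,*P(*a),30) for a in ((312,268),(477,262),(485,444),(320,450))]
m=sum(cs)/4; print('centre',m); X=(cs[0]+cs[1]-cs[2]-cs[3])/2; Y=(cs[0]+cs[3]-cs[1]-cs[2])/2
print(np.linalg.norm(X),np.linalg.norm(Y),'yaw',np.arctan2(X[1],X[0]),np.arctan2(-Y[0],Y[1]))
mk=[onplane(c,*P(*a),30) for a in ((393,290),(401,432),(322,366),(470,358))]; print('marks',(mk[0]+mk[1])/2,(mk[2]+mk[3])/2)
d=mk[0]-mk[1]; print('yaw marks',np.arctan2(d[1],d[0]))
print('bow end z22', onplane(c,*P(387,107),20))
h=cv2.cvtColor(np.asarray(w1['pixels']),cv2.COLOR_RGB2HSV); m1=cv2.inRange(h,(18,130,70),(32,255,255))
mm=np.zeros_like(m1); mm[112:172,230:295]=m1[112:172,230:295]; r=cv2.boundingRect(mm); r2=cv2.minAreaRect(cv2.findNonZero(mm)); print(r,r2)
px=[P(*a) for a in ((312,268),(477,262),(485,444),(320,450))]; print('tri',tri(ray(w1,*r2[0]),ray(c,*np.mean(px,0))), onplane(w1,*r2[0],30))
E
```

```text
centre [ 481.54630664 -199.16488474   30.        ]
58.87669011849017 52.48521269985825 yaw 0.39695784668800194 0.38988446164713786
marks [ 480.14830685 -199.18787823   30.        ] [ 480.15232322 -198.79164163   30.        ]
yaw marks 0.4086465908350313
bow end z22 [ 552.09396923 -169.3721161    20.        ]
(240, 119, 43, 48) ((261.4159240722656, 142.482666015625), (46.459686279296875, 41.83869552612305), 87.61405944824219)
tri [ 481.57089862 -198.76705845   26.34635435] [ 481.90249264 -198.14444988   30.        ]
```

Emit:
play_rows(
  translation=[
    [0.01,0.004,-0.03],
    [0.015,0.0065,-0.06],
    [0.015,0.0065,-0.08],
    [0.015,0.0065,-0.095],
    [0.015,0.0065,-0.102],
    [0.015,0.0065,-0.102],
  ],
  yaw=[0,0,0,0,0,0],
  hand=1,
)

```text
clock: 9.82
eef_pos: [480.8, -199.2, 37.7]
eef_rot: [3.141, -0.0, 0.355]
wrist_force: [0.4, -0.2, 0.3]
finger_gap: 94.0
finger_force: 0.0
```

Emit:
play_rows(
  translation=[
    [0,0,0],
    [0,0,0],
    [0,0,0],
    [0,0,0],
    [0,0,0],
    [0,0,0],
    [0,0,0],
    [0,0,0],
  ],
  yaw=[0,0,0,0,0,0,0,0],
  hand=0,
  force=25,
)

```text
clock: 10.82
eef_pos: [480.7, -199.4, 37.5]
eef_rot: [3.141, -0.0, 0.355]
wrist_force: [-0.6, -0.5, -0.5]
finger_gap: 27.3
finger_force: 25.0
```

Emit:
play_rows(
  translation=[
    [0,0,0],
    [0,0,0],
    [0,0,0],
    [0,0,0],
    [0,0,0],
    [0,0,0],
    [0,0,0],
    [0,0,0],
    [0,0,0],
    [0,0,0],
    [0,0,0],
    [0,0,0],
  ],
  yaw=[-0.11,-0.22,-0.33,-0.44,-0.55,-0.66,-0.77,-0.88,-0.99,-1.1,-1.1,-1.1],
)

```text
clock: 12.32
eef_pos: [480.7, -199.2, 37.5]
eef_rot: [-3.141, 0.0, -0.743]
wrist_force: [0.5, 1.0, 1.2]
finger_gap: 27.4
finger_force: 25.0
```

```bash
python3 - <<'E'
from h import *
s=telemetry.read_state(); print(s['eef_rot'],s['moment'],s['wrist_force'])
E
```

```text
[-3.14140711e+00  4.87536786e-05 -7.42803098e-01] [ 0.52752953 -0.09854495 -0.05731144] [0.48078588 0.96545569 1.19901339]
```

Release, lift, turn back and look.

Emit:
play_rows(
  translation=[
    [0,0,0],
    [0,0,0],
    [0,0,0],
    [0,0,0],
    [0,0,0.02],
    [0,0,0.05],
    [0,0,0.08],
    [-0.01,-0.004,0.1],
    [-0.015,-0.006,0.1],
    [-0.015,-0.006,0.1],
    [-0.015,-0.006,0.1],
  ],
  yaw=[0,0,0,0,0,0,0.16,0.34,0.5,0.66,0.82],
  hand=1,
)

```text
clock: 13.7
eef_pos: [465.6, -205.4, 137.5]
eef_rot: [3.141, -0.0, 0.08]
wrist_force: [0.5, -0.6, 0.3]
finger_gap: 94.1
finger_force: 0.0
```

Emit:
play_rows(
  translation=[
    [0,0,0],
    [0,0,0],
    [0,0,0],
  ],
  yaw=[0.17,0.32,0.32],
)

```text
clock: 14.08
eef_pos: [465.6, -205.3, 137.5]
eef_rot: [3.142, 0.0, 0.394]
wrist_force: [-0.4, 0.4, -1.2]
finger_gap: 93.9
finger_force: 0.0
```

```bash
python3 - <<'E'
from h import *
import pickle
c=shot('wrist'); pickle.dump(c,open('w7.pkl','wb')); print(c['T'][:3,3])
u,v=254,149
q=cv2.cvtColor(np.asarray(c['pixels'])[max(0,v-100):v+100,u-133:u+133],cv2.COLOR_RGB2BGR)
cv2.imwrite('pics/w7c.png',cv2.resize(q,None,fx=3,fy=3,interpolation=cv2.INTER_CUBIC))
E
```

```text
[ 533.57610596 -175.38225469  316.10142891]
```

View pics/w7c.png

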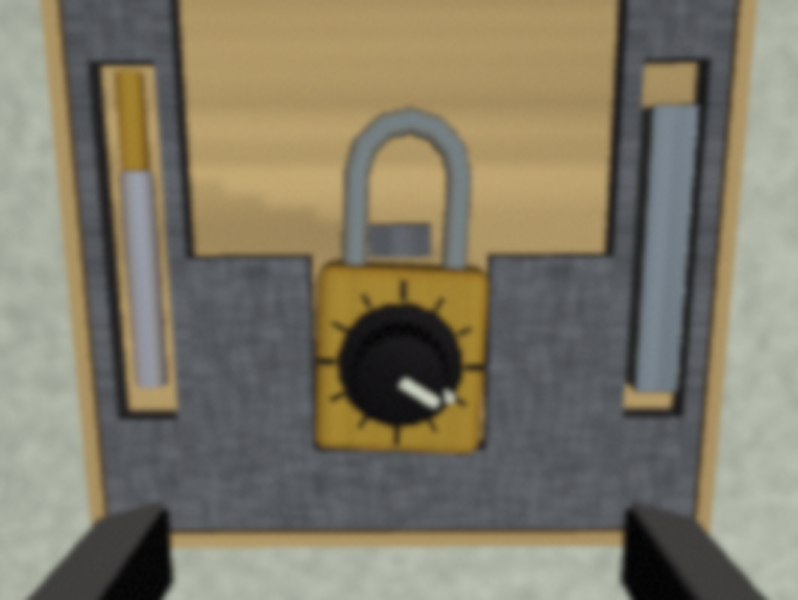

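The line's end is at crop (450,397), at the four o'clock mark (458,401). The lock has turned slightly in its pocket. Shackle: legs at (355,250) and (457,250), bow end at (408,107).

```bash
python3 - <<'E'
from h import *
import pickle
c=pickle.load(open('w7.pkl','rb'))
P=lambda x,y:(121+x/3,49+y/3)
cs=[onplane(c,*P(*a),30) for a in ((319,265),(488,270),(484,452),(316,446))]
m=sum(cs)/4; X=(cs[0]+cs[1]-cs[2]-cs[3])/2; Y=(cs[0]+cs[3]-cs[1]-cs[2])/2
print('centre',m,'yaw',np.arctan2(X[1],X[0]),np.arctan2(-Y[0],Y[1]))
mk=[onplane(c,*P(*a),30) for a in ((404,290),(397,432),(326,360),(475,367))]; print('marks',(mk[0]+mk[1])/2,(mk[2]+mk[3])/2)
d=mk[0]-mk[1]; d2=mk[2]-mk[3]; y=np.arctan2(d[1],d[0]); print('yaw marks',y,np.arctan2(-d2[0],d2[1]))
for a in ((355,220),(457,220),(408,107)): print(onplane(c,*P(*a),19))
yw=0.36; X=np.array([np.cos(yw),np.sin(yw),0]); print('mid',m+48*X,'at +10',m+54*X)
E
```

```text
centre [ 481.17953674 -199.35268226   30.        ] yaw 0.3757423466595472 0.35936749244879507
marks [ 480.4718546  -199.18754378   30.        ] [ 480.17347158 -199.36209477   30.        ]
yaw marks 0.34586050993007666 0.34493702397804404
[ 515.15052588 -169.32706092   19.        ]
[ 527.45059032 -199.01241458   19.        ]
[ 552.7153275  -171.70554924   19.        ]
mid [ 526.10258427 -182.44351906   30.        ] at +10 [ 531.71796522 -180.32987366   30.        ]
```

Emit:
play_rows(
  translation=[
    [0.04,0.015,-0.01],
    [0.0615,0.0233,-0.04],
    [0.0615,0.0233,-0.08],
    [0.0615,0.0233,-0.11],
    [0.0615,0.0233,-0.122],
    [0.0615,0.0233,-0.127],
    [0.0615,0.0233,-0.127],
  ],
  yaw=[-0.034,-0.034,-0.034,-0.034,-0.034,-0.034,-0.034],
  hand=1,
)

```text
clock: 15.0
eef_pos: [527.6, -182.2, 11.2]
eef_rot: [3.141, -0.001, 0.36]
wrist_force: [0.5, 0.7, -0.1]
finger_gap: 94.0
finger_force: 0.0
```

Emit:
play_rows(
  translation=[
    [0,0,0],
    [0,0,0],
    [0,0,0],
    [0,0,0],
    [0,0,0],
    [0,0,0],
    [0,0,0],
  ],
  yaw=[0,0,0,0,0,0,0],
  hand=0,
  force=20,
)

```text
clock: 15.88
eef_pos: [527.2, -182.0, 10.4]
eef_rot: [-3.142, 0.0, 0.361]
wrist_force: [0.1, 0.1, 0.4]
finger_gap: 39.0
finger_force: 20.0
```

Emit:
play_rows(
  translation=[
    [0.0028,0.0011,0],
    [0.0056,0.0021,0],
    [0.0084,0.0032,0],
    [0.0112,0.0042,0],
    [0.014,0.0053,0],
    [0.0168,0.0063,0],
    [0.0187,0.007,0],
    [0.0187,0.007,0],
    [0.0187,0.007,0],
  ],
  yaw=[0,0,0,0,0,0,0,0,0],
)

```text
clock: 17.0
eef_pos: [544.8, -175.2, 10.0]
eef_rot: [-3.14, 0.003, 0.361]
wrist_force: [-9.7, -3.0, 1.8]
finger_gap: 39.1
finger_force: 20.0
```

Emit:
play_rows(
  translation=[
    [0,0,0],
    [0,0,0],
    [0,0,0],
    [0,0,0],
    [0,0,0.02],
    [0,0,0.05],
    [-0.02,-0.008,0.09],
    [-0.05,-0.02,0.127],
    [-0.079,-0.03,0.127],
    [-0.079,-0.03,0.127],
    [-0.079,-0.03,0.127],
  ],
  yaw=[0,0,0,0,0,0,0,0,0,0,0],
  hand=1,
)

```text
clock: 18.38
eef_pos: [467.3, -204.9, 137.4]
eef_rot: [3.142, -0.0, 0.361]
wrist_force: [-0.4, 0.2, -0.6]
finger_gap: 93.9
finger_force: 0.0
```

```bash
python3 - <<'E'
from h import *
import pickle
c=shot('wrist'); pickle.dump(c,open('w8.pkl','wb'))
im=np.asarray(c['pixels']); h=cv2.cvtColor(im,cv2.COLOR_RGB2HSV)
def body(c,box):
    h=cv2.cvtColor(np.asarray(c['pixels']),cv2.COLOR_RGB2HSV)
    m=cv2.inRange(h,(18,150,70),(32,255,255)); mm=np.zeros_like(m); x0,y0,x1,y1=box; mm[y0:y1,x0:x1]=m[y0:y1,x0:x1]
    mm=cv2.morphologyEx(mm,cv2.MORPH_CLOSE,np.ones((25,25))); mm=cv2.morphologyEx(mm,cv2.MORPH_OPEN,np.ones((9,9)))
    r=cv2.minAreaRect(cv2.findNonZero(mm)); b=[onplane(c,*q,30) for q in cv2.boxPoints(r)]; ctr=onplane(c,*r[0],30)
    e=[b[1]-b[0],b[2]-b[1]]; return r,ctr,[(np.linalg.norm(q),np.arctan2(q[1],q[0])) for q in e]
for n in ('w7','w8'):
    cc=pickle.load(open(n+'.pkl','rb'))
    r,ctr,e=body(cc,(200,110,310,240)); print(n,r,ctr,e)
    # profile along lock axis at z=19 from centre outward: saturation
    yw=0.36; X=np.array([np.cos(yw),np.sin(yw),0]); hh=cv2.cvtColor(np.asarray(cc['pixels']),cv2.COLOR_RGB2HSV)
    pr=[]
    for a in range(30,112,2):
        p=np.array([481.,-199.3,0])+X*a; p[2]=19; u,v=proj(cc,p); pr.append((a,int(hh[int(round(v)),int(round(u)),1])))
    print(pr)
E
```

```text
w7 ((254.0, 167.5), (61.0, 56.0), 90.0) [ 482.35554828 -197.91625126   30.        ] [(np.float64(51.58760605603481), np.float64(-1.177997709176842)), (np.float64(58.67195945814608), np.float64(-2.724222462513878))]
[(30, 118), (32, 43), (34, 17), (36, 22), (38, 17), (40, 22), (42, 78), (44, 107), (46, 106), (48, 107), (50, 104), (52, 105), (54, 105), (56, 105), (58, 103), (60, 104), (62, 106), (64, 106), (66, 107), (68, 106), (70, 15), (72, 15), (74, 29), (76, 13), (78, 107), (80, 106), (82, 106), (84, 104), (86, 105), (88, 106), (90, 106), (92, 106), (94, 104), (96, 105), (98, 105), (100, 106), (102, 106), (104, 106), (106, 108), (108, 107), (110, 107)]
w8 ((253.0, 167.5), (61.0, 56.0), 90.0) [ 483.90132431 -197.247329     30.        ] [(np.float64(51.58449262705212), np.float64(-1.2112521331936632)), (np.float64(58.66352717174888), np.float64(-2.758334359760647))]
[(30, 183), (32, 50), (34, 18), (36, 22), (38, 22), (40, 18), (42, 73), (44, 106), (46, 107), (48, 106), (50, 106), (52, 105), (54, 104), (56, 106), (58, 104), (60, 105), (62, 106), (64, 107), (66, 107), (68, 107), (70, 107), (72, 106), (74, 106), (76, 108), (78, 105), (80, 105), (82, 106), (84, 106), (86, 102), (88, 36), (90, 15), (92, 29), (94, 17), (96, 103), (98, 108), (100, 106), (102, 105), (104, 106), (106, 106), (108, 107), (110, 107)]
```

The numbers show the bow moved out 18 mm and the body about 1.6 mm, so the shackle is right out. Now I grip the body's sides above the foam.

Emit:
play_rows(
  translation=[
    [0.01,0.004,-0.03],
    [0.0197,0.0079,-0.06],
    [0.0197,0.0079,-0.09],
    [0.0197,0.0079,-0.108],
    [0.0197,0.0079,-0.115],
    [0.0197,0.0079,-0.115],
    [0.0197,0.0079,-0.115],
  ],
  yaw=[-0.005,-0.005,-0.005,-0.005,-0.005,-0.005,-0.005],
)

```text
clock: 19.3
eef_pos: [487.1, -197.4, 23.3]
eef_rot: [3.141, -0.001, 0.356]
wrist_force: [0.7, 0.2, 0.2]
finger_gap: 93.9
finger_force: 0.0
```

Emit:
play_rows(
  translation=[
    [0,0,-0.0005],
    [0,0,-0.0005],
    [0,0,-0.0005],
    [0,0,-0.0005],
    [0,0,-0.0005],
    [0,0,-0.0005],
    [0,0,-0.0005],
  ],
  yaw=[0,0,0,0,0,0,0],
  hand=0,
  force=45,
)

```text
clock: 20.18
eef_pos: [486.6, -197.2, 22.0]
eef_rot: [3.141, 0.0, 0.356]
wrist_force: [-1.2, -1.4, 0.8]
finger_gap: 53.3
finger_force: 45.0
```

Emit:
play_rows(
  translation=[
    [0,0,0.003],
    [0,0,0.008],
    [0,0,0.016],
    [0,0,0.03],
    [0,0,0.05],
    [0,0,0.08],
    [0,0,0.11],
    [0,0,0.15],
    [0,0,0.18],
    [0,0,0.19],
    [0,0,0.19],
  ],
  yaw=[0,0,0,0,0,0,0,0,0,0,0],
)

```text
clock: 21.55
eef_pos: [486.5, -197.0, 211.9]
eef_rot: [3.141, -0.0, 0.356]
wrist_force: [-0.5, 0.0, -4.4]
finger_gap: 53.4
finger_force: 45.0
```

```bash
python3 - <<'E'
from h import *
import pickle
s=telemetry.read_state(); print(s['eef_pos'],s['wrist_force'],s['moment'])
c=shot('wrist'); pickle.dump(c,open('w9.pkl','wb')); save(c,'pics/w9.png')
im=np.asarray(c['pixels']); h=cv2.cvtColor(im,cv2.COLOR_RGB2HSV)
m=cv2.inRange(h,(18,150,60),(32,255,255)); n,l,st,ct=cv2.connectedComponentsWithStats(m)
print([(st[i].tolist(),ct[i].round()) for i in range(1,n) if st[i,4]>100])
# expected pixel of body corners/bow, at grip-relative geometry
p=s['eef_pos']; X=np.array([np.cos(.356),np.sin(.356),0]);Y=np.array([-X[1],X[0],0])
ctr=p-4.6*X; ctr[2]+=8
for a,b,z in ((30,27,0),(30,-27,0),(94,0,-8),(64,20,-8),(64,-20,-8)): print(a,b,np.round(proj(c,ctr+a*X+b*Y+np.array([0,0,z])),1))
E
```

```text
[ 486.48782664 -197.03987873  211.94750607] [-0.49183433  0.00771667 -4.40891923] [-0.01848619  0.03688124 -0.00103564]
[([177, 103, 9, 24, 154], array([181., 114.])), ([208, 186, 90, 96, 3872], array([258., 217.])), ([210, 242, 38, 42, 690], array([222., 266.])), ([130, 282, 24, 63, 658], array([139., 314.])), ([364, 286, 13, 59, 372], array([370., 318.])), ([134, 362, 327, 16, 3098], array([305., 371.]))]
30 27 [208.7 193.8]
30 -27 [302.3 193.7]
94 0 [255.5  77.4]
64 20 [220.5 132.9]
64 -20 [290.3 132.8]
```

View pics/w9.png

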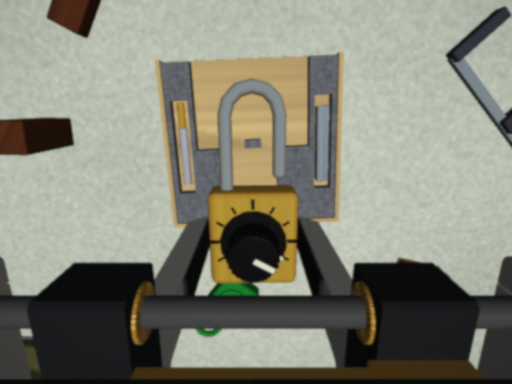

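The lock is held level. The shackle is right out, its short leg's end clear of the body at (278,175), and the line is at four o'clock (265,266). The pin vise and bar are undisturbed.

```bash
python3 - <<'E'
from h import *
import pickle
c=pickle.load(open('w9.pkl','rb')); s=telemetry.read_state()
p=s['eef_pos']; X=np.array([np.cos(.356),np.sin(.356),0]);Y=np.array([-X[1],X[0],0])
ctr=p-4.6*X; ctr[2]+=8
for a,b,z in ((30,27,-24),(30,-27,-24),(-30,27,0),(-30,-27,0),(94,0,-8),(86,0,-8)): print(a,b,z,np.round(proj(c,ctr+a*X+b*Y+np.array([0,0,z])),1))
# bow crest position measured, at shackle height, in tool coordinates
for u,v in ((253,79),(253,95),(219.5,133),(286,133)):
    q=onplane(c,u,v,p[2]-4)-p; print(np.dot(q,X),np.dot(q,Y))
E
```

```text
30 27 -24 [213.6 183.7]
30 -27 -24 [296.1 183.6]
-30 27 0 [212.2 285.3]
-30 -27 0 [297.9 285.2]
94 0 -8 [255.1  78. ]
86 0 -8 [255.1  93.2]
89.1994313547663 1.1492841062514778
80.56612968026636 1.159053327574569
59.169478881707946 20.91237432603616
59.11756566927112 -18.25341115207802
```

Emit:
play_rows(
  translation=[
    [-0.008,0.025,0.005],
    [-0.018,0.075,0.01],
    [-0.03,0.125,0.01],
    [-0.041,0.175,0.01],
    [-0.052,0.225,0.01],
    [-0.063,0.275,0.01],
    [-0.074,0.325,0.01],
    [-0.085,0.375,0.005],
    [-0.095,0.425,-0.005],
    [-0.102,0.465,-0.012],
    [-0.1055,0.485,-0.018],
    [-0.1055,0.49,-0.018],
  ],
  yaw=[-0.02,-0.06,-0.1,-0.14,-0.18,-0.22,-0.26,-0.3,-0.34,-0.37,-0.38,-0.38],
)

```text
clock: 23.1
eef_pos: [380.2, 293.3, 192.3]
eef_rot: [3.14, 0.003, -0.023]
wrist_force: [-0.4, 0.2, -3.9]
finger_gap: 53.5
finger_force: 45.0
```

Emit:
play_rows(
  translation=[
    [0,0,0],
    [0,0,0],
    [0,0,0],
    [0,0,0],
  ],
  yaw=[0,0,0,0],
)

```text
clock: 23.6
eef_pos: [381.2, 292.6, 194.1]
eef_rot: [-3.141, -0.0, -0.025]
wrist_force: [-0.9, 0.7, -3.6]
finger_gap: 53.2
finger_force: 45.0
```

```bash
python3 - <<'E'
from h import *
import pickle
s=telemetry.read_state(); p=s['eef_pos'];y=s['eef_rot'][2]; print(p,s['eef_rot'],s['wrist_force'],s['finger_gap'])
print('mid',p+np.array([59.3*np.cos(y)-.8*np.sin(y),59.3*np.sin(y)+.8*np.cos(y),-4]))
c=shot('wrist'); o=pickle.load(open('w9.pkl','rb'))
b=[]
for q in (o,c):
    h=cv2.cvtColor(np.asarray(q['pixels']),cv2.COLOR_RGB2HSV); m=cv2.inRange(h,(18,150,60),(32,255,255)); m[:, :200]=0; m[:,305:]=0; m[:180]=0;m[240:]=0
    b.append(cv2.boundingRect(m))
print('body in hand before/after',b)
st=np.array([440.2,292.5,100]); print('staple px',proj(c,st)); save(c,'pics/w10.png')
E
```

```text
[381.22046469 292.59336351 194.11111594] [-3.14141853e+00 -2.73688806e-04 -2.46877265e-02] [-0.85354724  0.69628144 -3.6245651 ] 53.24772318951691
mid [440.52214259 291.92928625 190.11111594]
body in hand before/after [(208, 186, 90, 54), (208, 187, 90, 53)]
staple px (np.float64(252.43444492623595), np.float64(123.80526523082605))
```

```bash
python3 -c "
from cell import manip; print(manip.sign_off())"
```

```text
the job is handed in; nothing more can be done
None
```

The job is handed in: the case is shut, and the padlock is open at four o'clock with its shackle right out. The arm holds it level and dial up, with the shackle about 90 mm over the staple and, by my measurements, within about 1 mm of being centred on it; nothing else was knowingly disturbed.

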